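# Index the sample turntable round to the reader

### The job

Press the turntable's indexing plunger in with a fingertip, turn the table on to the next hole (the next slot in the rim) on the side of the reader post (the short way, so that the sample pot comes to stand right beside the post), and let the plunger spring back out fully so that its pin locks in that hole. Do not touch or lift the sample pot, which just rides along in its holder, and leave the jar, the spare pot, the slide box and the tube rack where they are.

Things in the scene. Friction and masses are not known exactly. Their poses are not given: they have to be found in the camera images.
- indexer: Fixed round grey base of the turntable, 314 mm across, 70 mm high. Origin: on the turntable's vertical axis, at bench level. Its top rim is a steel index ring (radius 132 to 152 mm, 10 mm thick, top 70 mm above the bench) with eight open radial slots (the holes), one every 45 degrees, 14 mm wide. At the start the plunger's pin is in the slot towards the base's own -x.
- carousel (a joint): Angle of the aluminium turntable (disc 256 mm across, top 70 mm above the bench) in its base, rad: about 0 at the start, positive counter-clockwise seen from above; the next holes are at +0.785 and -0.785. Locked, it has about 0.015 rad of play each way. Unlocked it turns with light friction (0.06 N m) and stays where it is left. Turn the way that carries the pot towards the reader.
- plunger (a joint): How far the plunger is pressed down, m: 0 fully out, 0.014 fully in. Sprung: 2.5 N to start it, 6 N fully in. Pressed 10 mm or more, its pin is below the index ring and the table turns freely; pressed under 5 mm in a hole, the table is locked. Let go between holes, the pin rides against the ring's underside (plunger about 10 mm in) until it meets a hole.
- plunger_top (a point): Centre of the top of the plunger's round black cap, 36 mm across, 95 mm from the turntable's axis, on the robot's side; it moves down with the plunger and round with the table. Fully out, it is 94 mm above the bench, 24 mm above the turntable.
- guard (a point): Point midway between the tops of two upright aluminium cheeks fixed to the turntable, one on either side of the plunger cap in the turning direction: inner faces 32 mm from the cap's centre line, 6 mm thick, 44 mm long radially, tops 110 mm above the bench. A closed pair of fingers fits between them to press the cap, and can push a cheek sideways to turn the table.
- pin_tip (a point): Outer end of the plunger's index pin, 143 mm from the turntable's axis, beyond the cap on the same radius: a round steel bar 10 mm thick lying radially, its top flush with the index ring when locked, and moving down with the plunger. It jumps up by its spring when within about 2 mm of a hole's middle line.
- nest (a point): Centre of the sample pot's holder, at the turntable's top surface (70 mm above the bench), 80 mm from the axis, diametrically opposite the plunger: a white ring 58 mm across outside, 50 mm inside, 14 mm high, fixed to the turntable.
- sample_pot: Loose clear pot with white cap, 45 mm diameter, 50 mm high, standing in the holder on the turntable. Origin: centre of its underside. It must not be touched or lifted.
- reader: The reader post: fixed slim aluminium pillar, 130 mm high, 30 to 36 mm thick with a black band near its top and a 48 mm foot, standing outside the base 200 mm from the turntable's axis, in the direction 45 degrees to one side of the base's own +x axis (either side). Origin: centre of its underside.
- jar: Loose amber screw jar with black lid, 50 mm diameter, 85 mm high, standing where the reader would stand on the other side. Bystander. Origin: centre of its underside.
- spare_pot: Loose clear pot with white cap, 45 mm diameter, 50 mm high, on the bench left of the base. Bystander. Origin: centre of its underside.
- slide_box: Loose grey and white slide box, 87 x 36 x 31 mm, on the bench left of the base. Bystander. Origin: centre of its underside.
- tube_rack: Fixed white tube rack, 130 x 212 x 62 mm, on the bench right of the base. Bystander. Origin: centre of its underside.
Not all that is in view belongs to the job. Leave any brown or purple look-alike of the sample_pot alone.

How it is judged:
On the way, in this order (a step that is already met when the one before it is completed fails the run):
1. the fingers press the plunger in while the table stands at its first hole (value of joint plunger above 0.0095 m and value of joint carousel between -0.12 and 0.12 rad and contact force between the fingers and carousel above 0.5 N), for 0.05 s.
2. the table is turned to the next hole towards the reader and the plunger is out again ((value of joint carousel between 0.7354 and 0.8354 rad or value of joint carousel between -0.8354 and -0.7354 rad) and horizontal distance between sample_pot and reader below 0.135 m and value of joint plunger below 0.003 m), for 0.2 s.
At the end, for the whole second after the job is handed in: The turntable stands within 0.05 rad of the next hole (0.785 rad from the start) on the reader's side, the pot's axis is within 135 mm of the post's, the plunger is back out to within 3 mm, nothing turns, and the pot sits upright in its holder (within 6 mm of its centre) (all of step 2 and velocity of joint carousel between -0.03 and 0.03 rad/s and horizontal distance between sample_pot and nest below 0.006 m and z of sample_pot in the frame of nest below 0.004 m and angle between sample_pot's own z axis and vertical below 0.12 rad); the robot touches nothing.
It fails at once if the table was turned away from the reader or well past the next hole (horizontal distance between sample_pot and reader above 0.18 m or value of joint carousel above 1.15 rad or value of joint carousel below -1.15 rad).
It fails at once if the sample pot was lifted out, tipped or shaken from its holder (z of sample_pot in the frame of nest above 0.01 m or angle between sample_pot's own z axis and vertical above 0.3 rad or horizontal distance between sample_pot and nest above 0.012 m).
It fails at once if the robot touched the sample pot (contact force between any of the arm, the fingers and sample_pot above 1 N).
It fails at once if a jar, the spare pot or the slide box was moved or tipped (distance of any of jar, spare_pot, slide_box from where it was at the start of the episode above 0.02 m or angle between any of jar, spare_pot, slide_box's own z axis and vertical above 0.3 rad).
It fails at once if the tube rack or the reader was pushed (contact force between any of the arm, the fingers and tube_rack above 5 N or contact force between any of the arm, the fingers and reader above 5 N).
It also fails if it takes over 38 s, if anything falls off the work surface, if the arm or the gripper's body presses on something with over 40 N, if the wrist force passes 120 N, or if a joint passes its speed limit or range.

### The arm

A 6-joint arm with a two-finger parallel gripper is mounted at the origin on the work surface. World frame = base frame: x ahead of the robot, y to its left, z up, the work surface at z = 0. Lengths are in m, angles in rad, forces in N, time in s.
With the tool pointing down it reaches from about 0.4 to 0.825 m from the base axis. Payload 7 kg.
Tool frame: the origin (TCP) lies midway between the tips of the shut fingers; the grasp point (between the pads) lies 19 mm behind it; z points along the fingers, x is the direction in which the jaws open and shut, and the axes are right-handed (so a half turn about z gives the same grasp; the last joint's range is limited). The gripper opens to 88 mm and grips with 3 to 60 N. Pads are 19 mm wide; open, the fingers measure 130 mm over their backs; the gripper's body (78 mm by 193 mm) begins 47 mm behind the grasp point.
Start: joints at [-0.817, 0.359, 0.012, 0, -1.224, -0.288], TCP at [0.303, -0.603, 0.227] pointing down, gripper open.
Joint ranges: [-3.07, 3.07], [-1.43, 2.12], [-1.02, 1.25], [-3.03, 1.67], [-3.05, -0], [-3.03, 3.03]. Speed limits (rad/s): [2.39, 2.39, 3.01, 3.14, 3.14, 3.14].

### API

Orientations are given as [roll, pitch, yaw] about the fixed x, y, z axes, in that order (R = Rz(yaw) Ry(pitch) Rx(roll)).
In Python, from station import arm, grab_frame, camera_params gives the robot as it stands.
- The arm moves only by the shell command python3 -m handwheel 'ROWS' [FORCE]. ROWS is JSON, a list that holds one entry, the list of rows, each a list of 5 numbers: the finger opening in m, from 0 to 0.0876, then the shift along the tool's x, y, z in m, then the turn about the tool's z in degrees. A call has 1 to 20 rows; each row is the pose to reach, as a shift and turn from the pose measured when the call began, along the tool's axes at that moment; what a row does not reach only later rows make up. A row lasts 1/12 s, in which the tool goes at most 41.7 mm and 7.16 degrees, less where a joint would pass 70% of its speed; a pose out of reach is approached as far as the arm can. A call with a gripper value outside its range is refused whole. The fingers move at their own pace and stop on an object; FORCE is the grip in N (left out, the last holds). Time passes only in rows, so rows that repeat a pose let the fingers close. It gives the time, the measured TCP pose, the force and the opening at its end, in the units of the state.
- arm.get_state(): the state, without advancing time (a new reading comes with each control period).
- grab_frame(name): name is "side" or "top"; returns the picture (400x640x3 uint8, blue, green, red); there is no depth.
- camera_params(name): a dict with "intrinsics" (3x3 intrinsics, pixels), "R" (3x3) and "t" (3): a world point X has camera coordinates R X + t. Camera axes: x right, y down, z forward; pixel columns grow to the right and rows downward; lengths in m; the calibration is good to about 2 mm. A picture is of the moment at which its call begins. camera_params takes no time and is no camera call.
- arm.job_done(): hands the job in, once; it reports no verdict.
The state is a dict: "t": time; "q": joint angles; "qd": joint speeds; "joint_efforts": joint torques, N m; "eef_pos": TCP position; "ee_rot": TCP orientation; "force": force on the tool from outside, world axes, zero at the start; "moment": the same for the moment, N m; "width": finger opening in m.
Only numpy, scipy, OpenCV 4.12 (cv2) and the standard library are available. Lean on these libraries where they do the work, as an engineer would, in place of code of your own. Each camera call takes 0.05 s, during which the arm holds its last target.

## Working session

There is one attempt and no reset: what is moved stays moved. The work goes in short steps, Python scripts to look and compute and a shell command to move; the robot and the scene stay as the last step left them, time stands still between calls to the robot, and variables do not carry over. Pictures are saved under pics/ and viewed, and the job is handed in when it is done.

```bash
mkdir -p pics
python3 - <<'E'
from station import arm, grab_frame, camera_params
import cv2
s=arm.get_state(); print({k:s[k] for k in ('t','eef_pos','ee_rot','force','width')})
for n in('side','top'):
    cv2.imwrite(f'pics/{n}0.png',grab_frame(n)); p=camera_params(n); print(n,p)
E
```

```text
{'t': 0.0, 'eef_pos': array([ 0.30289416, -0.60266678,  0.22561228]), 'ee_rot': array([-3.14144528e+00, -1.67749808e-03,  2.03641334e+00]), 'force': array([ 0.42918389, -0.14378968, -0.42543194]), 'width': 0.08761909051208866}
side {'intrinsics': array([[394.79284823,   0.        , 311.80078403],
       [  0.        , 394.79284823, 197.59795505],
       [  0.        ,   0.        ,   1.        ]]), 'R': array([[-0.96663645, -0.25614691,  0.00165153],
       [-0.15163631,  0.56701859, -0.80962729],
       [ 0.20644708, -0.78286569, -0.58694201]]), 't': array([0.62055211, 0.11825263, 1.0085086 ])}
top {'intrinsics': array([[398.62269445,   0.        , 313.58575445],
       [  0.        , 398.62269445, 196.10421627],
       [  0.        ,   0.        ,   1.        ]]), 'R': array([[ 0.02813405, -0.99945478, -0.01728051],
       [-0.99668122, -0.02672653, -0.07689104],
       [ 0.07638727,  0.01938641, -0.99688974]]), 't': array([0.0635275 , 0.65604984, 1.06606928])}
```

View pics/top0.png

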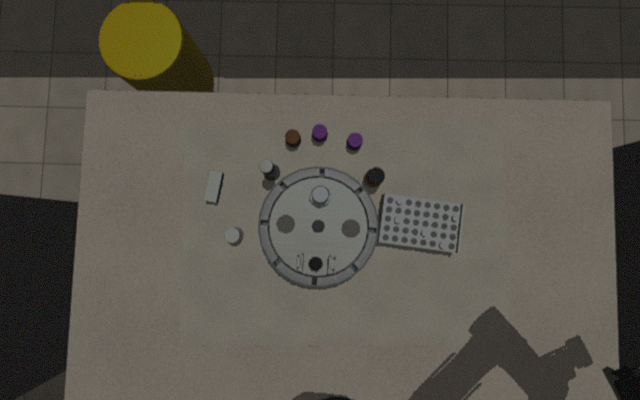

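View pics/side0.png

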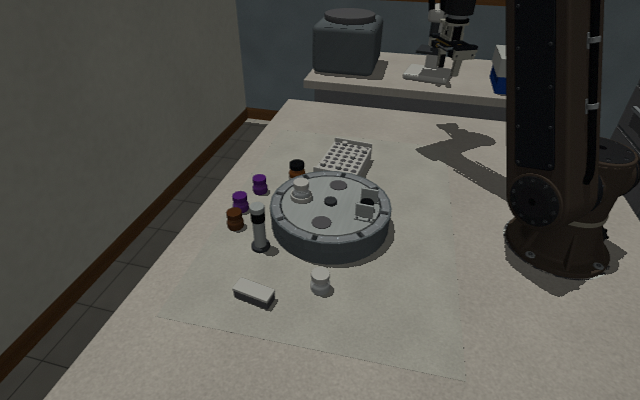

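```bash
cat > h.py <<'E'
import numpy as np, cv2
from station import arm, grab_frame, camera_params
def ray(n,uv,z):
    p=camera_params(n);K,R,t=p['intrinsics'],p['R'],p['t']
    d=R.T@np.linalg.solve(K,[uv[0],uv[1],1.]);c=-R.T@t
    return c+d*(z-c[2])/d[2]
def proj(n,X):
    p=camera_params(n);x=p['intrinsics']@(p['R']@np.array(X,float)+p['t']);return x[:2]/x[2]
def blobs(img,box,thr,amin=20):
    u0,v0,u1,v1=box;g=cv2.cvtColor(img[v0:v1,u0:u1],cv2.COLOR_BGR2GRAY)
    k,l,st,c=cv2.connectedComponentsWithStats((g<thr).astype('uint8'))
    return [(int(st[i,4]),c[i]+[u0,v0],st[i,2:4]) for i in range(1,k) if st[i,4]>=amin]
E
python3 - <<'E'
from h import *
t=cv2.imread('pics/top0.png');s=cv2.imread('pics/side0.png')
for a,c,w in blobs(t,(262,200,376,285),45,15): print('top',a,c,w,ray('top',c,.094),ray('top',c,.07))
a=cv2.resize(t[150:300,240:400],None,fx=4,fy=4,interpolation=2)
b=cv2.resize(s[150:270,250:410],None,fx=4,fy=4,interpolation=2)
cv2.imwrite('pics/ct.png',np.clip(a*1.4,0,255));cv2.imwrite('pics/cs.png',np.clip(b*1.2,0,255))
E
```

```text
top 32 [317.71875 226.53125] [10 10] [0.57126345 0.06746424 0.094     ] [0.57127785 0.06763136 0.07      ]
top 131 [315.07633588 263.55725191] [13 14] [0.47754732 0.07159994 0.094     ] [0.47535728 0.07186434 0.07      ]
top 25 [314.12 280.16] [5 8] [0.43596404 0.07285858 0.094     ] [0.43279585 0.07315259 0.07      ][ WARN:0@0.436] global loadsave.cpp:1063 imwrite_ Unsupported depth image for selected encoder is fallbacked to CV_8U.
```

View pics/ct.png

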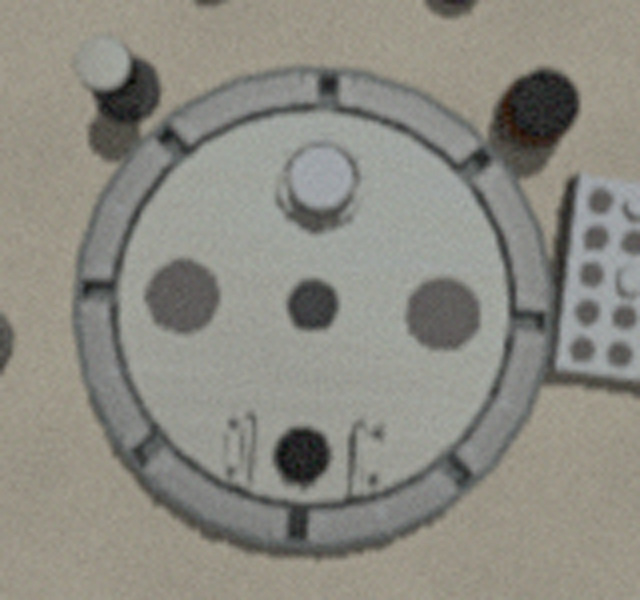

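View pics/cs.png

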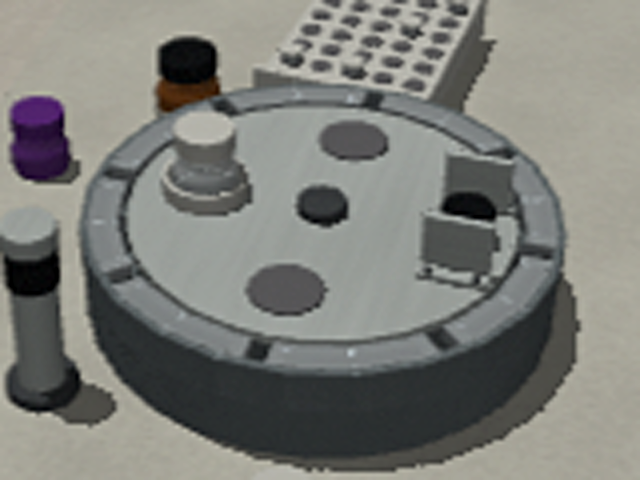

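```bash
cat >> h.py <<'E'
def rows(target,yaw_deg):
    from scipy.spatial.transform import Rotation as Ro
    s=arm.get_state();R=Ro.from_euler('xyz',s['ee_rot']).as_matrix()
    d=R.T@(np.array(target)-s['eef_pos']);y=np.degrees(np.arctan2(R[1,0],R[0,0]))
    turn=-((yaw_deg-y+180)%360-180)
    print('t',round(s['t'],2),'pos',s['eef_pos'].round(4),'yaw',round(y,1),'F',s['force'].round(1),'shift',d.round(4),'turn',round(turn,1))
E
python3 - <<'E'
from h import *
s=cv2.imread('pics/side0.png')
for a,c,w in blobs(s,(325,190,380,215),45,10): print('side',a,c,w,ray('side',c,.094),ray('side',c,.07))
# reader & pot & slots from top
print('reader',ray('top',(266,166),.13),'pot',ray('top',(320,194.5),.12))
print('slots',ray('top',(322,171.5),.07),ray('top',(240+95/4,150+290/4),.07),ray('top',(240+528/4,150+319/4),.07),ray('top',(240+170/4,150+136/4),.07),ray('top',(240+461/4,150+471/4),.07))
rows([.4775,.0716,.20],177.4)
E
```

```text
side 38 [330.63157895 203.18421053] [12  7] [0.56627243 0.10182313 0.094     ] [0.572618   0.07025229 0.07      ]
side 74 [367.12162162 201.06756757] [13  7] [0.47910158 0.06926156 0.094     ] [0.48191708 0.03637211 0.07      ]
reader [0.71824146 0.20040254 0.13      ] pot [0.65129432 0.0637625  0.12      ]
slots [0.71637713 0.06029565 0.07      ] [0.5778291  0.20926973 0.07      ] [ 0.56689828 -0.07390516  0.07      ] [0.68048183 0.16354591 0.07      ] [ 0.46770946 -0.0323423   0.07      ]
t 0.1 pos [ 0.3029 -0.6027  0.2257] yaw 116.7 F [-0.1  0.3 -0.2] shift [0.5241 0.4588 0.0264] turn -60.7
```

The crops show the following candidates in the top view:
- **Target pot:** in the white ring at (320,195). Its look-alikes are the spare pot (233,236), purple pots (319,132) and (354,141), and a brown pot (292,138).
- **Post:** the slim pillar with a black band at (266,166), on the left. The amber jar at (374,177) is the one on the right.
- **Cap:** the black disc at (315,264) between the two cheeks. The hub at (318,227) and the slot with the pin at (314,280) could be mistaken for it.

The pot has to go left, so the table turns counter-clockwise (+0.785) and the plunger moves towards −y.

```bash
python3 -m handwheel '[[[0,0.524,0.459,0.026,-61],[0,0.524,0.459,0.026,-61],[0,0.524,0.459,0.026,-61],[0,0.524,0.459,0.026,-61],[0,0.524,0.459,0.026,-61],[0,0.524,0.459,0.026,-61],[0,0.524,0.459,0.026,-61],[0,0.524,0.459,0.026,-61],[0,0.524,0.459,0.026,-61],[0,0.524,0.459,0.026,-61],[0,0.524,0.459,0.026,-61],[0,0.524,0.459,0.026,-61],[0,0.524,0.459,0.026,-61],[0,0.524,0.459,0.026,-61],[0,0.524,0.459,0.026,-61],[0,0.524,0.459,0.026,-61],[0,0.524,0.459,0.026,-61],[0,0.524,0.459,0.026,-61],[0,0.524,0.459,0.026,-61],[0,0.524,0.459,0.026,-61]]]' 20
python3 - <<'E'
from h import *
rows([.477,.0715,.12],177.4)
s=arm.get_state();print(s['width'])
i=grab_frame('side');cv2.imwrite('pics/s1.png',cv2.resize(i[100:270,250:450],None,fx=4,fy=3.5)[:,:])
E
```

```text
t: 1.77
eef_pos: [0.4772, 0.0715, 0.2]
ee_rot: [3.141, -0.002, 3.102]
force: [-0.2, -1.0, -0.5]
width: 0.0005
t 1.77 pos [0.4772 0.0715 0.2   ] yaw 177.7 F [-0.2 -1.  -0.5] shift [ 0.0001 -0.      0.08  ] turn 0.3
0.00048426494056842456
```

View pics/s1.png

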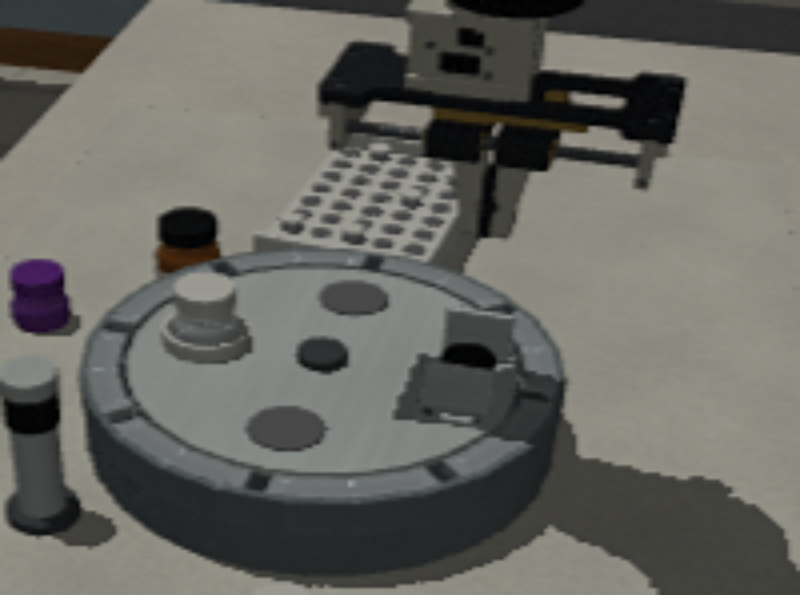

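The gripper is shut above the cap at about (480,235) in the crop, between the cheeks at (478,335) and (455,390). Next I descend.

```bash
python3 -m handwheel '[[[0,0,0,0.04,0],[0,0,0,0.08,0],[0,0,0,0.1,0],[0,0,0,0.1,0]]]'
python3 -m handwheel '[[[0,0,0,0.004,0],[0,0,0,0.008,0],[0,0,0,0.012,0],[0,0,0,0.015,0],[0,0,0,0.018,0],[0,0,0,0.018,0]]]'
python3 - <<'E'
from h import *
rows([.477,.0715,.082],177.4)
E
```

```text
t: 2.15
eef_pos: [0.4741, 0.0685, 0.0964]
ee_rot: [-3.139, -0.008, 3.098]
force: [-0.2, 0.1, 0.6]
width: 0.0002
t: 2.65
eef_pos: [0.4748, 0.0686, 0.0802]
ee_rot: [-3.14, -0.006, 3.099]
force: [-4.7, -1.7, 13.5]
width: 0.0002
t 2.65 pos [0.4748 0.0686 0.0802] yaw 177.6 F [-4.7 -1.7 13.5] shift [-0.0021  0.0029 -0.0018] turn 0.2
```

Run:
```python
from h import *
c=np.array([.572,.068])
for th in (6,12,18,24,30,36,39):
    a=np.radians(177.8+th); rows([*(c+.095*np.array([np.cos(a),np.sin(a)])),.0815],177.6+th)
```

```text
t 2.65 pos [0.4748 0.0686 0.0802] yaw 177.6 F [-4.7 -1.7 13.5] shift [-0.0027 -0.0068 -0.0013] turn -6.0
t 2.65 pos [0.4748 0.0686 0.0802] yaw 177.6 F [-4.7 -1.7 13.5] shift [-0.0043 -0.0167 -0.0013] turn -12.0
t 2.65 pos [0.4748 0.0686 0.0802] yaw 177.6 F [-4.7 -1.7 13.5] shift [-0.0069 -0.0262 -0.0013] turn -18.0
t 2.65 pos [0.4748 0.0686 0.0802] yaw 177.6 F [-4.7 -1.7 13.5] shift [-0.0105 -0.0355 -0.0013] turn -24.0
t 2.65 pos [0.4748 0.0686 0.0802] yaw 177.6 F [-4.7 -1.7 13.5] shift [-0.0151 -0.0444 -0.0013] turn -30.0
t 2.65 pos [0.4748 0.0686 0.0802] yaw 177.6 F [-4.7 -1.7 13.5] shift [-0.0205 -0.0527 -0.0013] turn -36.0
t 2.65 pos [0.4748 0.0686 0.0802] yaw 177.6 F [-4.7 -1.7 13.5] shift [-0.0235 -0.0566 -0.0013] turn -39.0
```

```bash
python3 -m handwheel '[[[0,-0.001,-0.003,-0.001,-3],[0,-0.003,-0.007,-0.001,-6],[0,-0.0035,-0.012,-0.001,-9],[0,-0.0043,-0.0167,-0.001,-12],[0,-0.0055,-0.0215,-0.001,-15],[0,-0.007,-0.026,-0.001,-18],[0,-0.0087,-0.031,-0.001,-21],[0,-0.0105,-0.0355,-0.001,-24],[0,-0.0128,-0.04,-0.001,-27],[0,-0.015,-0.0444,-0.001,-30],[0,-0.015,-0.0444,-0.001,-30]]]'
python3 - <<'E'
from h import *
rows([.477,.0715,.082],207.6)
i=grab_frame('side');cv2.imwrite('pics/s2.png',cv2.resize(i[100:270,250:450],None,fx=4,fy=3.5))
i=grab_frame('top');cv2.imwrite('pics/t2.png',cv2.resize(i[150:300,240:400],None,fx=4,fy=4))
E
```

```text
t: 3.57
eef_pos: [0.4887, 0.0233, 0.0821]
ee_rot: [3.141, -0.005, -2.657]
force: [-0.7, -0.6, 4.5]
width: 0.0006
t 3.57 pos [0.4887 0.0233 0.0821] yaw -152.3 F [-0.7 -0.6  4.5] shift [-0.0121  0.0481  0.0001] turn 0.1
```

View pics/s2.png

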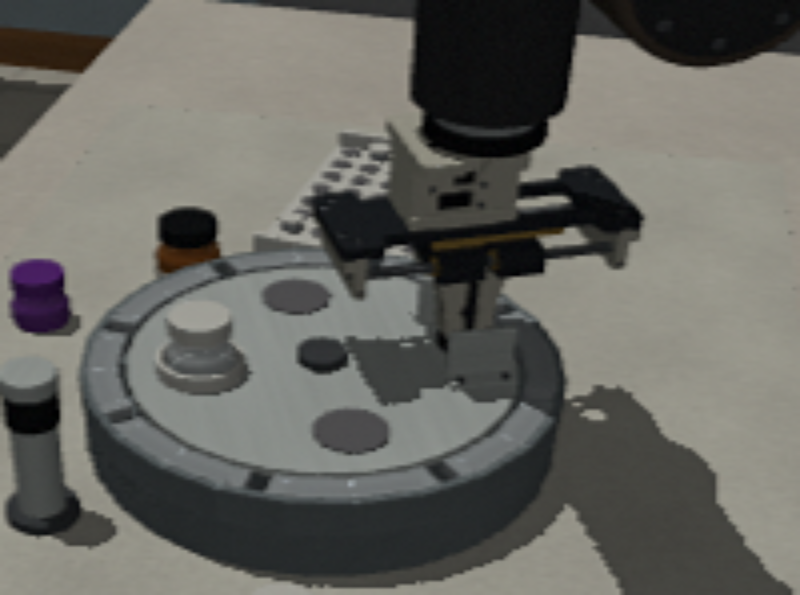

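View pics/t2.png

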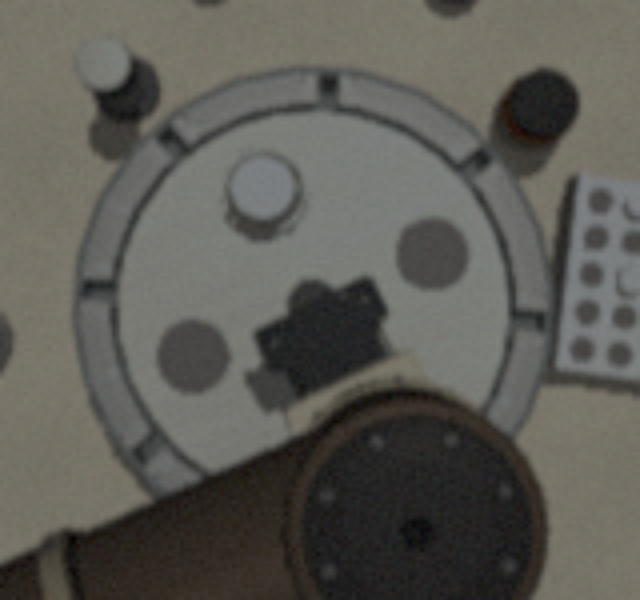

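The crops show the pot at (262,185) in the top view, riding left in its ring. The grey marks show the table at about 27°. I turn another 10° with the plunger pressed, then lift clear of the cap and push the leading cheek until the pin drops in.

```bash
python3 -m handwheel '[[[0,0,-0.004,0.001,-2.5],[0,-0.0007,-0.0083,0.001,-5],[0,-0.0015,-0.0125,0.001,-7.5],[0,-0.0025,-0.0165,0.001,-10],[0,-0.0025,-0.0165,0.001,-10]]]'
python3 -m handwheel '[[[0,0,0,-0.004,0],[0,0,0,-0.009,0],[0,0,0,-0.014,0],[0,0,0,-0.018,0],[0,0,0,-0.018,0]]]'
cat >> h.py <<'E'
def ang(img):
    g=cv2.cvtColor(img,cv2.COLOR_BGR2GRAY);g=cv2.medianBlur(g,3)
    p=[]
    for lo,hi in((60,95),):
        m=cv2.inRange(g,lo,hi);k,l,st,c=cv2.connectedComponentsWithStats(m)
        for i in range(1,k):
            X=ray('top',c[i],.07);r=np.hypot(X[0]-.572,X[1]-.068)
            if 150<st[i,4]<420 and .05<r<.11: p.append((st[i,4],c[i].round(1),np.degrees(np.arctan2(X[1]-.068,X[0]-.572)).round(1),r.round(3)))
    return p
E
python3 - <<'E'
from h import *
rows([.477,.0715,.1],217)
print(ang(cv2.imread('pics/top0.png')))
i=grab_frame('top');print(ang(i));cv2.imwrite('pics/t3.png',cv2.resize(i[150:300,240:400],None,fx=4,fy=4))
i=grab_frame('side');cv2.imwrite('pics/s3.png',cv2.resize(i[100:270,250:450],None,fx=4,fy=3.5))
E
```

```text
t: 4.08
eef_pos: [0.4983, 0.0095, 0.0816]
ee_rot: [3.14, -0.005, -2.484]
force: [-2.2, -2.0, 5.8]
width: 0.0005
t: 4.5
eef_pos: [0.4991, 0.0099, 0.1008]
ee_rot: [3.141, -0.003, -2.484]
force: [-0.1, -0.7, -0.0]
width: 0.0004
t 4.5 pos [0.4991 0.0099 0.1008] yaw -142.3 F [-0.1 -0.7 -0. ] shift [-0.0201  0.0622  0.0008] turn 0.7
[(np.int32(281), array([285.2, 223.8]), np.float64(87.4), np.float64(0.085)), (np.int32(279), array([350.3, 228.1]), np.float64(-91.6), np.float64(0.086))]
[(np.int32(252), array([345., 208.]), np.float64(-54.8), np.float64(0.086)), (np.int32(261), array([290.5, 243.8]), np.float64(124.4), np.float64(0.084))]
```

View pics/s3.png

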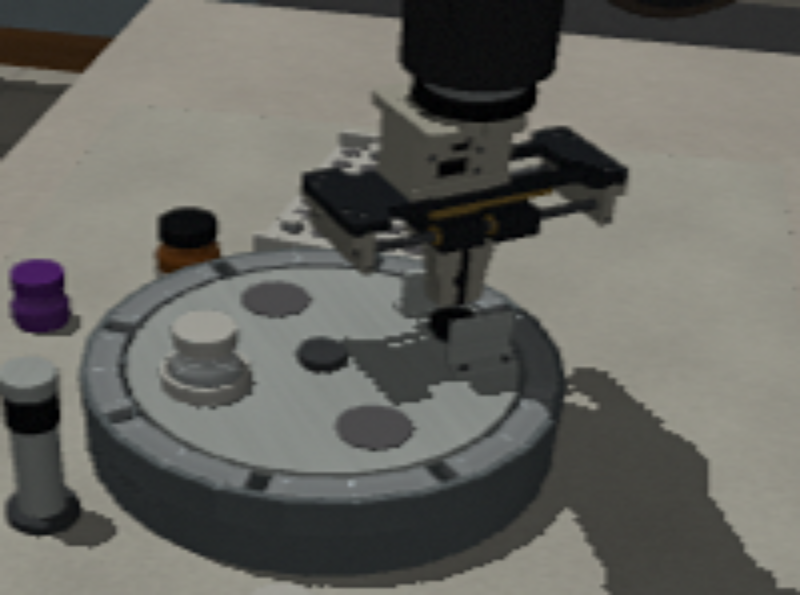

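View pics/t3.png

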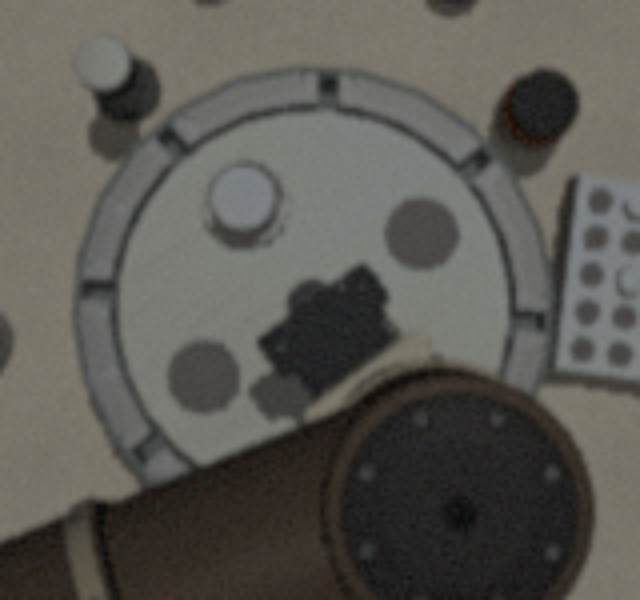

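In the crops the finger is clear above the cap, which is at (452,322) in the side crop. The table is at 36.9° and the pot sits at (242,200) in the top crop. There are about 8° left to push on the leading cheek.

Run:
```python
from h import *
c=np.array([.572,.068])
for th,off in ((37,16),(37,22.5),(41,22.5),(43,22.5),(45,22.5),(45,24.5)):
    a=np.radians(177.6+th);u=np.array([np.cos(a),np.sin(a)]);t=np.array([-u[1],u[0]])
    print(th,off,end=' ');rows([*(c+.095*u+off/1000*t),.1005],177.6+th)
```

```text
37 16 t 4.6 pos [0.4985 0.0097 0.0998] yaw -142.3 F [-0.1  0.1  0.4] shift [ 0.002  -0.0097 -0.0007] turn 3.1
37 22.5 t 4.6 pos [0.4985 0.0097 0.0998] yaw -142.3 F [-0.1  0.1  0.4] shift [ 0.0023 -0.0161 -0.0007] turn 3.1
41 22.5 t 4.6 pos [0.4985 0.0097 0.0998] yaw -142.3 F [-0.1  0.1  0.4] shift [ 0.0009 -0.0228 -0.0007] turn -0.9
43 22.5 t 4.6 pos [0.4985 0.0097 0.0998] yaw -142.3 F [-0.1  0.1  0.4] shift [-0.     -0.0261 -0.0007] turn -2.9
45 22.5 t 4.6 pos [0.4985 0.0097 0.0998] yaw -142.3 F [-0.1  0.1  0.4] shift [-0.001  -0.0293 -0.0007] turn -4.9
45 24.5 t 4.6 pos [0.4985 0.0097 0.0998] yaw -142.3 F [-0.1  0.1  0.4] shift [-0.0012 -0.0313 -0.0007] turn -4.9
```

```bash
python3 -m handwheel '[[[0,0.001,-0.006,-0.001,0],[0,0.002,-0.011,-0.001,0],[0,0.002,-0.013,-0.001,0],[0,0.002,-0.0145,-0.001,0],[0,0.002,-0.016,-0.001,0],[0,0.002,-0.0175,-0.001,0],[0,0.001,-0.019,-0.001,-0.5],[0,0.001,-0.0205,-0.001,-1],[0,0.001,-0.022,-0.001,-2],[0,0.001,-0.0235,-0.001,-2.5],[0,0.001,-0.0235,-0.001,-2.5]]]'
python3 - <<'E'
from h import *
i=grab_frame('top');print(ang(i))
c=np.array([.572,.068])
for th,off in ((43,22.5),(45,22.5),(45,24.5)):
    a=np.radians(177.6+th);u=np.array([np.cos(a),np.sin(a)]);t=np.array([-u[1],u[0]])
    print(th,off,end=' ');rows([*(c+.095*u+off/1000*t),.1005],177.6+th)
E
```

```text
t: 5.52
eef_pos: [0.5126, -0.0093, 0.1008]
ee_rot: [3.14, -0.003, -2.439]
force: [-0.7, 3.2, -0.8]
width: 0.0004
[(np.int32(258), array([291.9, 245.9]), np.float64(128.9), np.float64(0.084))]
43 22.5 t 5.57 pos [ 0.5126 -0.0094  0.1008] yaw -139.8 F [-0.2  4.4 -2.1] shift [-0.0005 -0.0024  0.0003] turn -0.4
45 22.5 t 5.57 pos [ 0.5126 -0.0094  0.1008] yaw -139.8 F [-0.2  4.4 -2.1] shift [-0.0014 -0.0057  0.0003] turn -2.4
45 24.5 t 5.57 pos [ 0.5126 -0.0094  0.1008] yaw -139.8 F [-0.2  4.4 -2.1] shift [-0.0015 -0.0077  0.0003] turn -2.4
```

```bash
python3 -m handwheel '[[[0,0,-0.001,0,-0.5],[0,0,-0.002,0,-1],[0,0,-0.003,0,-1],[0,0,-0.004,0,-1.5],[0,-0.001,-0.0045,0,-2],[0,-0.001,-0.0045,0,-2]]]'
python3 - <<'E'
from h import *
i=grab_frame('top');print(ang(i));cv2.imwrite('pics/t4.png',cv2.resize(i[150:300,240:400],None,fx=4,fy=4))
rows([.5,0,.1],223)
E
```

```text
t: 6.07
eef_pos: [0.5165, -0.0124, 0.1008]
ee_rot: [3.14, -0.004, -2.404]
force: [0.1, 0.1, 0.6]
width: 0.0004
[(np.int32(260), array([293.3, 247.3]), np.float64(132.4), np.float64(0.084))]
t 6.12 pos [ 0.5163 -0.0124  0.1008] yaw -137.8 F [ 0.2 -1.1  0. ] shift [0.0038 0.0201 0.0008] turn -0.8
```

The table is at 44.95° by the marks. To test the lock, I nudge the cheek a further 2 mm.

```bash
python3 -m handwheel '[[[0,0,-0.001,0,0],[0,0,-0.002,0,0],[0,0,-0.0025,0,0],[0,0,-0.0025,0,0]]]'
python3 - <<'E'
from h import *
i=grab_frame('top');print(ang(i));cv2.imwrite('pics/t5.png',cv2.resize(i[150:300,240:400],None,fx=4,fy=4))
rows([.5,0,.1],223)
i=grab_frame('side');cv2.imwrite('pics/s5.png',cv2.resize(i[100:270,250:450],None,fx=4,fy=3.5))
E
```

```text
t: 6.45
eef_pos: [0.5178, -0.0138, 0.1008]
ee_rot: [3.14, -0.003, -2.405]
force: [-2.8, 3.9, 1.6]
width: 0.0003
[(np.int32(293), array([341.4, 208.1]), np.float64(-51.2), np.float64(0.078)), (np.int32(244), array([293.4, 247.1]), np.float64(132.2), np.float64(0.083))]
t 6.5 pos [ 0.5178 -0.0138  0.1008] yaw -137.8 F [-1.7  4.7  2.5] shift [0.0039 0.0222 0.0008] turn -0.8
```

View pics/s5.png

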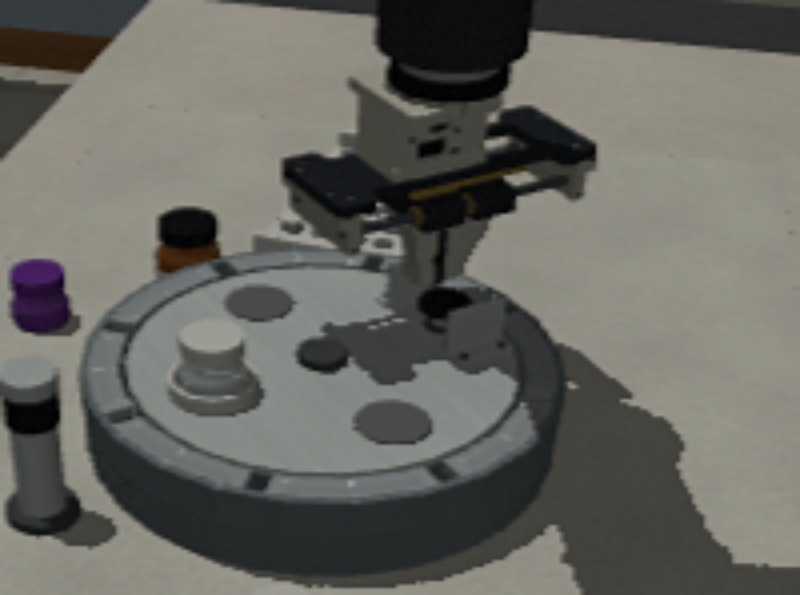

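The table held against about 5 N, and the cap at (445,308) looks raised. I back off, lift, and move aside to see the cap and pin clearly.

```bash
python3 -m handwheel '[[[0,0,0.008,0,0],[0,0,0.014,0,0],[0,0,0.014,-0.03,0],[0,0,0.014,-0.07,0],[0,0,0.014,-0.11,0],[0,0,0.014,-0.14,0],[0,0,0.014,-0.14,0]]]'
python3 - <<'E'
from h import *
rows([.35,-.35,.26],180)
E
```

```text
t: 7.13
eef_pos: [0.5118, -0.0027, 0.2479]
ee_rot: [-3.137, 0.006, -2.404]
force: [2.3, 0.7, -0.5]
width: 0.0004
t 7.13 pos [ 0.5118 -0.0027  0.2479] yaw -137.7 F [ 2.3  0.7 -0.5] shift [ 0.3533 -0.1481 -0.0135] turn 42.3
```

```bash
python3 -m handwheel '[[[0,0.353,-0.148,-0.013,42],[0,0.353,-0.148,-0.013,42],[0,0.353,-0.148,-0.013,42],[0,0.353,-0.148,-0.013,42],[0,0.353,-0.148,-0.013,42],[0,0.353,-0.148,-0.013,42],[0,0.353,-0.148,-0.013,42],[0,0.353,-0.148,-0.013,42],[0,0.353,-0.148,-0.013,42],[0,0.353,-0.148,-0.013,42],[0,0.353,-0.148,-0.013,42],[0,0.353,-0.148,-0.013,42],[0,0.353,-0.148,-0.013,42]]]'
python3 - <<'E'
from h import *
t=grab_frame('top');s=grab_frame('side');print(ang(t))
for a,c,w in blobs(t,(310,225,376,285),45,15): print('top',a,c,w,ray('top',c,.094))
for a,c,w in blobs(s,(325,170,400,215),45,10): print('side',a,c,w)
a=np.radians(177.6+45);X=np.array([.572+.095*np.cos(a),.068+.095*np.sin(a)])
for z in(.084,.094): print(z,proj('top',[*X,z]),proj('side',[*X,z]))
print('pot',proj('top',[.651,.0638,.12]))
cv2.imwrite('pics/t6.png',cv2.resize(t[150:300,240:400],None,fx=4,fy=4))
cv2.imwrite('pics/s6.png',cv2.resize(s[150:270,250:410],None,fx=5,fy=5,interpolation=2))
E
```

```text
t: 8.22
eef_pos: [0.3503, -0.3491, 0.2594]
ee_rot: [3.141, 0.007, -3.136]
force: [-0.0, 0.2, 0.4]
width: 0.0004
[(np.int32(270), array([342. , 204.4]), np.float64(-46.6), np.float64(0.086)), (np.int32(277), array([293.4, 247.9]), np.float64(133.4), np.float64(0.084))]
top 19 [315.52631579 228.31578947] [8 6] [0.56656792 0.07293156 0.094     ]
top 130 [342.33846154 254.02307692] [13 13] [0.50352967 0.00315584 0.094     ]
top 28 [353.17857143 266.89285714] [7 7] [ 0.4720627  -0.02494187  0.094     ]
side 13 [342.38461538 175.07692308] [5 5]
side 103 [359.65048544 187.01941748] [14 14]
side 58 [330.5862069  201.62068966] [12  9]
0.084 [341.90082213 254.32561883] [361.86825101 188.73637366]
0.094 [342.11193128 254.59659436] [362.15322314 185.65470729]
pot [319.98185152 194.61680097]
```

View pics/s6.png

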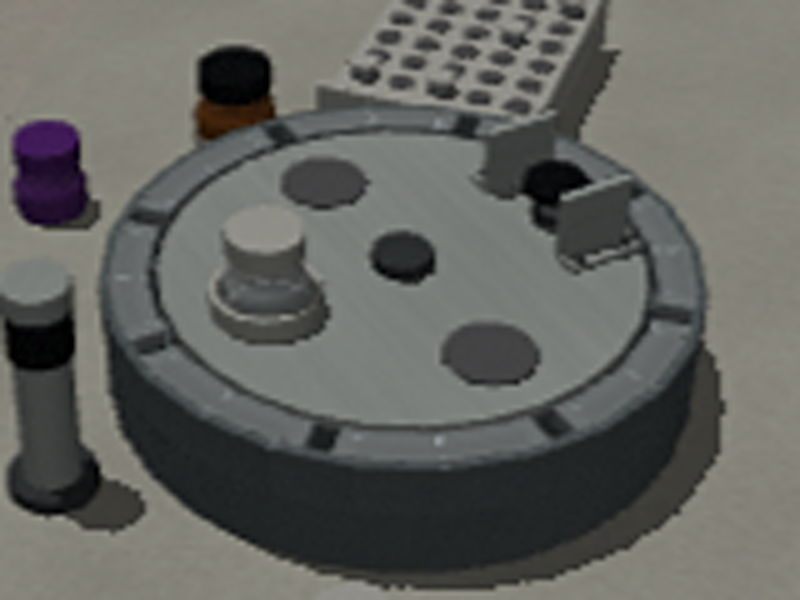

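View pics/t6.png

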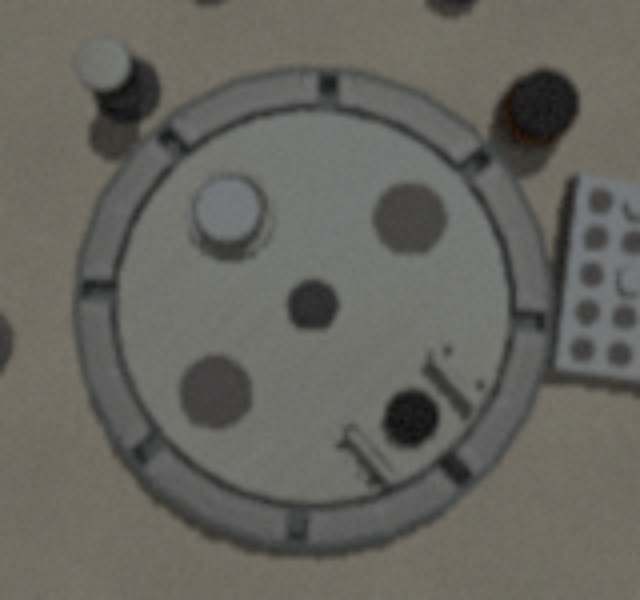

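The pot at (230,210) in the top crop sits in its ring beside the post, and the cap at (410,417) lines up with the slot at (457,467). I check the cap height in the side view by the top and side extremes of its rim.

Run:
```python
from h import *
s=grab_frame('side')
X=ray('top',(342.34,254.02),.094)[:2];print(X, np.degrees(np.arctan2(X[1]-.068,X[0]-.572)))
g=cv2.cvtColor(s,cv2.COLOR_BGR2GRAY)
k,l,st,c=cv2.connectedComponentsWithStats((g[170:215,325:400]<50).astype('uint8'))
i=max((i for i in range(1,k) if 345-325<c[i][0]<375-325),key=lambda i:st[i,4]);print('cap bbox u,v,w,h',st[i,:4]+[325,170,0,0])
ph=np.linspace(0,6.28,60)
for z in(.084,.089,.094):
    e=np.array([proj('side',[X[0]+.018*np.cos(p),X[1]+.018*np.sin(p),z]) for p in ph]);print(z,e.min(0).round(1),e.max(0).round(1))
n=ray('top',(240+230/4,150+210/4),.12);r=ray('top',(266,166),.13);print('pot',n,'dist reader',np.hypot(*(n-r)[:2]))
t=grab_frame('top');a=cv2.imread('pics/top0.png')
d=cv2.absdiff(cv2.GaussianBlur(t,(5,5),0),cv2.GaussianBlur(a,(5,5),0)).max(2)
for nme,(u,v) in dict(jar=(374,177),spare=(233,236),box=(214,187),post=(267,167)).items(): print(nme,d[v-12:v+12,u-12:u+12].max())
```

```text
[0.50353752 0.00315212] -136.55314480704234
cap bbox u,v,w,h [354 182  14  14]
0.084 [354.6 184.8] [368.1 192.4]
0.089 [354.8 183.3] [368.3 190.9]
0.094 [354.9 181.7] [368.4 189.3]
pot [0.62972567 0.11946239 0.12      ] dist reader 0.11994311607329501
jar 5
spare 5
box 4
post 5
```

```bash
python3 -c "
from station import arm
print(arm.job_done())"
```

```text
the job is handed in; nothing more can be done
None
```

I pressed the plunger in, turned the table counter-clockwise to the next hole on the post's side, and the plunger sprang back out with its pin in that hole. I handed the job in after about 8.5 s of the 38 s allowed. It reported no verdict, so the result rests on my own checks below.

**How it went:** The shut fingertips pressed the cap down about 13.8 mm, to its stop. Held in, it carried the table to 37°. I then lifted off the cap and pushed the leading cheek slowly until the pin dropped into the hole. The arm then lifted clear and moved away.

**Last checks:**
- **Table angle:** the two grey marks gave 45.0° and 46.0°, so about 45.5° against the 45° wanted. The cap's own position gave about 45.8°. That spread is within the play and pixel error.
- **Lock:** the table held against a nudge of about 5 N. That alone doesn't prove it, because I saw about 4 N just pushing it along before the hole.
- **Plunger:** the top edge of the cap in the side view was at row 182. Fully out predicts 181.7, and 10 mm in predicts 184.8, so it is out.
- **Pot:** it is upright in its ring, about 120 mm from the post (limit 135 mm).
- **Bystanders:** the jar, spare pot, slide box and post show no change from the first picture. I did not compare the tube rack this way, but the arm only passed well above it.

No check failed. The one miss along the way was that the fingertip slipped about 3° on the cap while turning; the push on the cheek made up for it.

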